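# Fit the loose key handle on the sampling valve and hold it open at the third click

### The job

Open the sampling valve to its third line: take the loose black key handle from the bench, fit its square bore on the valve's square spindle and push it fully home, then turn it clockwise (seen from above), counting the clicks from shut, to the third stop and not past it. The valve springs shut by itself when let go, so keep gripping the handle and hold it on the third stop: the program finishes while holding it there, fully home. Leave the beaker standing under the spout and do not knock or shift the other glassware.

Things in the scene. Friction and masses are not known exactly. Their poses are not given: they have to be found in the camera images.
- t_handle: loose black key handle, 140 g, upright on the bench, bore down; origin: centre of underside. Square hub 32 mm wide, 27.5 high, with a square bore 15 wide, parallel to the hub, open below, 26.5 deep. On it a flat bar grip: 66 mm along x, 14 thick along y, from 27 to 62 mm up (grip across the 14, above the hub). Fits any of the four ways round.
- valve: selector valve on a fixed stand. Origin: underside, on the vertical spindle axis; +x away from the spout. Foot plate x -130 to +70 mm, 124 wide, 10 high. Round body radius 38 mm, height 85 to 124; tube lines at its back, to 60 mm from the axis, under 110 high; dial plate radius 50, top 129 mm, with a wide mark at shut and five thin marks at the stops.
- skirt_top (a point): on the spindle's axis, top of its round skirt (radius 24 mm), 134 mm above the bench: the handle's underside rests here when fully home. Turns with the spindle; at shut its axes are parallel to the valve's. x and y are normal to the flats of the square end, 14 mm wide (1 mm play in the bore), which ends 23.5 mm above, its last 4.5 mm tapered to 8.4 wide.
- spindle (a joint): spindle angle, rad: 0 = shut, grows clockwise from above. A sprung ball clicks every 22.5 degrees: stops at 0.393, 0.785, 1.178 (third), 1.571, 1.963 (end), humps midway. A return spring of 0.15 to 0.19 N m turns it shut from anywhere when let go; clicks add up to 0.06 N m just past a stop, then take as much after the hump. With play and give the handle leads by about 0.1 rad.
- pointer_tip (a point): tip of the flat pointer on the spindle's skirt, 37 mm from the axis, along the spindle's -y; it sweeps over the marks of the dial plate and stays visible under the fitted handle
- spout (a point): mouth of the spout, facing down, 78 mm above the bench, 88 mm from the spindle axis along the valve's -x
- cup: small glass beaker, 51 mm wide, 60 mm high, standing on the foot plate (10 mm up) under the spout. Origin: centre of its underside. Stays there.
- weighing_bottle: glass weighing bottle with lid, 36 mm wide, 52 mm high, standing on the bench. Origin: centre of its underside. A bystander.
- conical_flask: conical glass flask, 86 mm wide, 135 mm high, standing on the bench to the right of the valve. Origin: centre of its underside. A bystander.
Not all that is in view belongs to the job. There is more than one size of the t_handle; the job needs the larger. Of the things that look like the cup, the smaller one is meant.

How it is judged:
On the way, in this order (a step that is already met when the one before it is completed fails the run):
1. the handle is fully home on the spindle while the valve is still shut (z of t_handle in the frame of skirt_top between -0.003 and 0.003 m and horizontal distance between t_handle and skirt_top below 0.003 m and angle between t_handle's own z axis and vertical below 0.08 rad and value of joint spindle below 0.25 rad), for 0.1 s.
2. the handle has turned the spindle through the first stop (z of t_handle in the frame of skirt_top between -0.003 and 0.003 m and horizontal distance between t_handle and skirt_top below 0.003 m and angle between t_handle's own z axis and vertical below 0.08 rad and value of joint spindle above 0.33 rad and contact force between the fingers and t_handle above 0.5 N).
At the end, for the whole second after the job is handed in: The gripper still holds the handle (over 1 N), fully home on the spindle (within 3 mm in height and across, upright within 0.08 rad); the spindle stands on the third stop (1.178 rad within 0.15); the beaker is within 20 mm of under the spout; the glassware is upright (z of t_handle in the frame of skirt_top between -0.003 and 0.003 m and horizontal distance between t_handle and skirt_top below 0.003 m and angle between t_handle's own z axis and vertical below 0.08 rad and value of joint spindle between 1.028 and 1.328 rad and contact force between the fingers and t_handle above 1 N and horizontal distance between cup and spout below 0.02 m and angle between each of cup, weighing_bottle, conical_flask's own z axis and vertical below 0.2 rad); the arm keeps its last pose, push and grip.
It fails at once if turned past the third stop towards the fourth (value of joint spindle above 1.45 rad).
It fails at once if the beaker, the weighing bottle or the flask was knocked or shifted by more than 20 mm (distance of any of cup, weighing_bottle, conical_flask from where it was at the start of the episode above 0.02 m or angle between any of cup, weighing_bottle, conical_flask's own z axis and vertical above 0.4 rad).
It also fails if it takes over 54 s, if anything falls off the work surface, if the arm or the gripper's body presses on something with over 40 N, if the wrist force passes 120 N, or if a joint passes its speed limit or range.

### The arm

A 6-joint arm with a two-finger parallel gripper is mounted at the origin on the work surface; the furniture and walls round the work are solid. World frame = base frame: x ahead of the robot, y to its left, z up, the work surface at z = 0. Lengths are in m, angles in rad, forces in N, time in s.
With the tool pointing down it reaches from about 0.375 to 0.75 m from the base axis. Payload 9 kg.
Tool frame: the origin (TCP) lies midway between the tips of the shut fingers; the grasp point (between the pads) lies grasp_offset behind it (grasp_offset is the distance from the TCP to the grasp point, in m); z points along the fingers, y is the direction in which the jaws open and shut (so a half turn about z gives the same grasp; the last joint's range is limited). The gripper opens to 85 mm and grips with 20 to 120 N. Pads are 22 mm wide; open, the fingers measure 114 mm over their backs; the gripper's body (76 mm by 85 mm) begins 54 mm behind the grasp point. The pads swing forward as they close: fully open they stand 13 mm farther back than shut.
Start: joints at [0.924, 0.104, 0.097, 1.564, 0, 1.353], TCP at [0.249, 0.546, 0.204] pointing down, gripper open.
Joint ranges: [-2.99, 2.99], [-0.84, 1.86], [-1.1, 1.16], [-1.84, 2.11], [-1.51, 1.56], [-3.14, 3.14]. Speed limits (rad/s): [2.22, 2.22, 2.57, 3.14, 3.14, 3.14].

### API

Orientations are given as a unit quaternion [x, y, z, w].
In Python, from workcell import observe, snapshot, calibration, close_job, grasp_offset gives the robot as it stands. The module is installed in compiled form; this text tells all that it offers.
- The arm moves only by the tool jog_arm, never from a script. Its argument "increments" is a list of rows, each an object of numbers: "dx", "dy", "dz": the shift along the tool's x, y, z in cm; "wx", "wy", "wz": the turn, a rotation vector about the tool's x, y, z in degrees; "hand": the opening in per cent of the stroke, from 0 (shut) to 100 (fully open). A call has 1 to 5 rows; each row shifts and turns the commanded pose from where the row before left it, along the tool's axes as they then stand; what a row does not reach is not made up. A row lasts 1/8 s, in which the tool goes at most 62.5 mm and 10.7 degrees, less where a joint would pass 70% of its speed; a pose out of reach is approached as far as the arm can. A call with a gripper value outside its range is refused whole. The fingers move at their own pace and stop on an object; the grip force is fixed at half the most. Time passes only in rows, so rows that do not move let the fingers close. It gives the time, the measured TCP pose, the force and the opening at its end, in the units of the state.
- observe(): the state, without advancing time (a new reading comes with each control period).
- snapshot(name): name is "side" or "top"; returns (picture, depth): 384x512x3 uint8, red, green, blue; 384x512 float32, m along the optical axis (not along the pixel's ray), 0 where there is no reading.
- calibration(name): a dict with "camera_matrix" (3x3 intrinsics, pixels), "world_from_camera" (4x4, takes a point from camera to world coordinates). Camera axes: x right, y down, z forward; pixel columns grow to the right and rows downward; lengths in m; the calibration is good to about 2 mm. A picture is of the moment at which its call begins. calibration takes no time and is no camera call.
- close_job(): hands the job in, once; it reports no verdict.
The state is a dict: "time_s": time; "qpos": joint angles; "joint_vel": joint speeds; "effort": joint torques, N m; "tcp_pos": TCP position; "tool_rot": TCP orientation; "contact_force": force on the tool from outside, world axes, zero at the start; "ft_torque": the same for the moment, N m; "finger_gap": opening from 0.0 (shut) to 1.0 (fully open).
Only numpy, scipy, OpenCV 4.12 (cv2) and the standard library are available. Lean on these libraries where they do the work, as an engineer would, in place of code of your own. Each camera call takes 0.05 s, during which the arm holds its last target.

## Working session

There is one attempt and no reset: what is moved stays moved. The work goes in short steps, Python scripts to look and compute and a tool call to move; the robot and the scene stay as the last step left them, time stands still between calls to the robot, and variables do not carry over. Pictures are saved under pics/ and viewed, and the job is handed in when it is done.

Besides the shell and the picture viewer there is one more tool, called as name(argument=value, ...), one argument or row to a line, values as JSON. jog_arm: Moves the arm, as the interface text tells. Its arguments: {"type":"object","properties":{"increments":{"type":"array"}},"required":["increments"]}

```bash
mkdir -p pics; cat > h.py <<'E'
import numpy as np,cv2
from workcell import *
def snap(n,tag):
    p,d=snapshot(n); cv2.imwrite(f'pics/{tag}.png',p[:,:,::-1]); np.savez(f'{tag}.npz',p=p,d=d); return p,d
def ray(n,u,v):
    c=calibration(n);K=np.array(c['camera_matrix']);T=np.array(c['world_from_camera'])
    r=T[:3,:3]@np.linalg.inv(K)@np.array([u,v,1.]); return T[:3,3],r
def onz(n,u,v,z):
    o,r=ray(n,u,v); return o+r*(z-o[2])/r[2]
def cloud(n,d):
    c=calibration(n);K=np.array(c['camera_matrix']);T=np.array(c['world_from_camera'])
    v,u=np.mgrid[:d.shape[0],:d.shape[1]]
    P=np.stack([(u-K[0,2])/K[0,0]*d,(v-K[1,2])/K[1,1]*d,d],-1)
    W=P@T[:3,:3].T+T[:3,3]; W[d<=0]=np.nan; return W
E
python3 - <<'E'
from h import *
for n in('top','side'):
    snap(n,n+'0'); c=calibration(n); print(n,np.round(c['camera_matrix'],1).tolist(),np.round(c['world_from_camera'],3).tolist())
print(observe(),grasp_offset)
E
```

```text
top [[348.5, 0.0, 249.8], [0.0, 348.5, 186.6], [0.0, 0.0, 1.0]] [[-0.016, -0.991, 0.13, 0.353], [-1.0, 0.014, -0.015, -0.006], [0.013, -0.13, -0.991, 1.042], [0.0, 0.0, 0.0, 1.0]]
side [[371.0, 0.0, 247.1], [0.0, 371.0, 187.9], [0.0, 0.0, 1.0]] [[-0.993, -0.034, 0.112, 0.355], [-0.117, 0.308, -0.944, 0.782], [-0.002, -0.951, -0.31, 0.385], [0.0, 0.0, 0.0, 1.0]]
{'time_s': 0.1, 'qpos': array([9.24291709e-01, 1.04662693e-01, 9.65591152e-02, 1.56388529e+00,
       6.82999218e-06, 1.35309682e+00]), 'joint_vel': array([ 0.00247575, -0.00217557,  0.00340495,  0.00129459, -0.00126324,
       -0.00018789]), 'effort': array([ 5.42070644e-03, -5.58208573e+01,  5.04720604e+01,  1.30049462e-02,
       -2.19288881e-04,  2.20574151e-05]), 'tcp_pos': array([0.24926189, 0.54542103, 0.20299321]), 'tool_rot': array([ 2.12763663e-01,  9.77103509e-01, -5.40037526e-04, -2.52808499e-04]), 'contact_force': array([-0.76184676,  0.54410042, -0.30443132]), 'ft_torque': array([ 0.00350262,  0.00497625, -0.00899999]), 'finger_gap': 0.9993460858227922} 0.0187
```

View pics/top0.png

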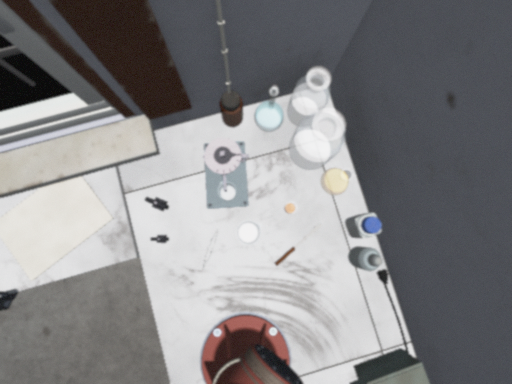

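View pics/side0.png

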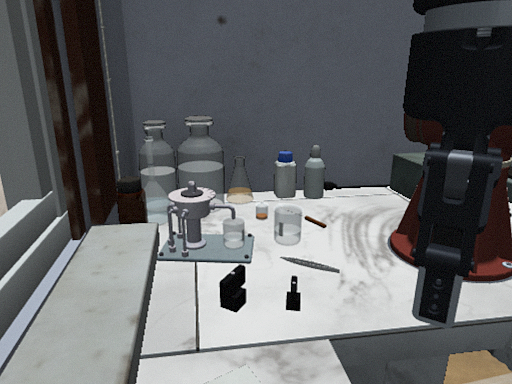

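```bash
python3 - <<'E'
from h import *
for n in('top','side'):
    z=np.load(n+'0.npz');c=calibration(n);T=np.linalg.inv(c['world_from_camera']);K=c['camera_matrix']
    for P in ([.249,.546,.204],[0,0,0],[.5,.25,0]):
        q=K@(T@np.r_[P,1])[:3];print(n,P,q[:2]/q[2],q[2])
    W=cloud(n,z['d'])
    pts=[(157,203),(160,239),(223,155),(228,192),(248,232),(290,208),(269,117)] if n=='top' else [(235,290),(293,300),(192,188),(233,235),(288,225),(262,213),(239,185)]
    for p in pts: print(p,np.round(W[p[1],p[0]],3))
    p=z['p'][:,:,::-1]
    r=(slice(130,260),slice(120,320)) if n=='top' else (slice(160,320),slice(140,340))
    cv2.imwrite(f'pics/{n}0c.png',cv2.resize(p[r],None,fx=3.9 if n=='top' else 3.7,fy=3.9 if n=='top' else 3.7,interpolation=cv2.INTER_CUBIC))
E
```

```text
top [0.249, 0.546, 0.204] [  7.8286871  281.52280607] 0.8082715933946973
top [0, 0, 0] [244.80528068 358.34332404] 0.9864710401039934
top [0.5, 0.25, 0] [159.35953734 184.54942827] 1.0477575717474197
(157, 203) [0.439 0.241 0.058]
(160, 239) [0.339 0.234 0.045]
(223, 155) [0.553 0.049 0.155]
(228, 192) [0.471 0.043 0.03 ]
(248, 232) [ 0.354 -0.014  0.025]
(290, 208) [ 0.42  -0.134  0.054]
(269, 117) [ 0.675 -0.078  0.093]
side [0.249, 0.546, 0.204] [431.88423823 330.81912304] 0.26706204082396845
side [0, 0, 0] [448.84503493 250.05573115] 0.8178775800263153
side [0.5, 0.25, 0] [199.94810073 302.48327942] 0.6378883780312101
(235, 290) [0.438 0.254 0.032]
(293, 300) [0.342 0.266 0.029]
(192, 188) [0.557 0.06  0.143]
(233, 235) [0.47  0.069 0.044]
(288, 225) [0.354 0.019 0.051]
(262, 213) [ 0.423 -0.123  0.02 ]
(239, 185) [ 0.501 -0.247  0.055]
```

View pics/top0c.png

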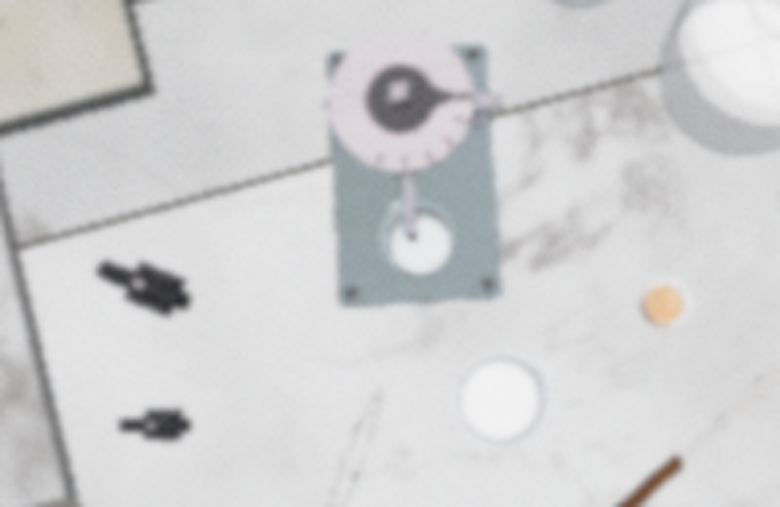

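View pics/side0c.png

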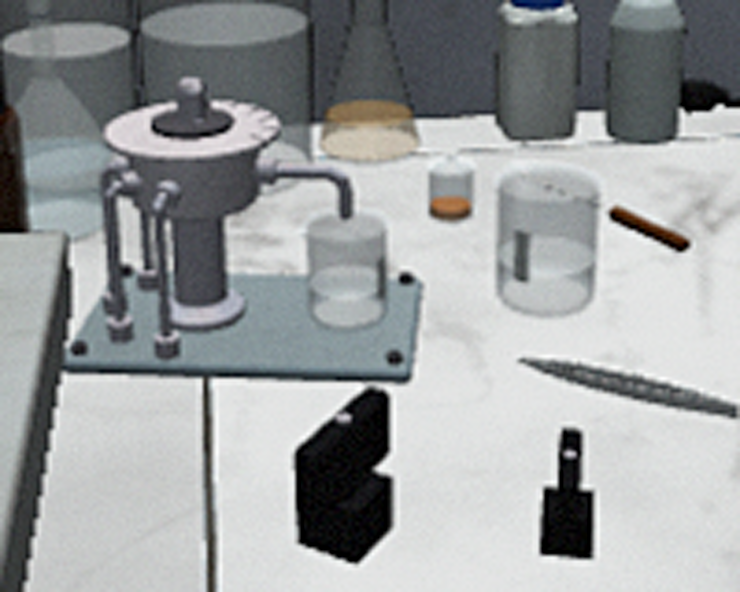

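```bash
python3 - <<'E'
from h import *
z=np.load('top0.npz');W=cloud('top',z['d']);p=z['p'].astype(int)
s=np.load('side0.npz');V=cloud('side',s['d']);q=s['p'].astype(int)
for nm,w,p_,r in(('top',W,p,(slice(185,225),slice(135,180))),('side',V,q,(slice(255,320),slice(210,255))),('topS',W,p,(slice(225,250),slice(140,180))),('sideS',V,q,(slice(260,320),slice(275,310)))):
    m=p_[r].max(-1)<70; X=w[r][m]; X=X[~np.isnan(X[:,0])]
    print(nm,m.sum(),X.min(0).round(3),X.max(0).round(3),np.histogram(X[:,2],bins=np.arange(-.005,.08,.005))[0])
    for lo,hi in((.052,.075),(.02,.033)):
        Y=X[(X[:,2]>lo)&(X[:,2]<hi)]
        if len(Y)>4:
            rc=cv2.minAreaRect((Y[:,:2]*1000).astype(np.float32)); print(lo,len(Y),rc,Y[:,2].mean().round(3))
    ys,xs=np.nonzero(m); 
    if nm=='top':
        for y in range(m.shape[0]):
            if m[y].any(): print(''.join('#' if a else '.' for a in m[y]), y+185)
# slab
for u,v in((100,150),(140,135),(60,165),(150,165)): print('slab',W[v,u].round(3))
# dial top plane
r=(slice(130,185),slice(195,250));X=W[r].reshape(-1,3)
m=(X[:,2]>.118)&(X[:,2]<.137);print('dial',m.sum(),X[m].min(0),X[m].max(0),X[m].mean(0))
m=(X[:,2]>.145);print('sp',m.sum(),X[m].min(0),X[m].max(0),X[m].mean(0))
r=(slice(165,250),slice(160,215));X=V[r].reshape(-1,3)
m=(X[:,2]>.118)&(X[:,2]<.137);print('dial',m.sum(),X[m].min(0),X[m].max(0),X[m].mean(0))
m=(X[:,2]>.142);print('sp',m.sum(),X[m].min(0),X[m].max(0),X[m].mean(0))
E
```

```text
top 67 [0.427 0.216 0.001] [0.451 0.269 0.065] [ 0  1  0  0  1  4  9  0  0  0  0  1 14 37  0  0]
0.052 52 ((440.6395568847656, 242.37742614746094), (57.21532440185547, 13.833063125610352), 62.663780212402344) 0.061
0.02 13 ((439.3601989746094, 242.64544677734375), (22.918581008911133, 19.136552810668945), 70.7628402709961) 0.026
............##............................... 199
.............####.....##..................... 200
...............##......##.................... 201
.......................#######............... 202
........................#######.............. 203
.......................########.............. 204
....................###########.............. 205
.....................###########............. 206
.......................#########............. 207
..........................##................. 208
side 958 [ 0.423  0.099 -0.001] [0.512 0.28  0.063] [  7  98  66  76  48  49  87  64  64  64  72  65  89 107   0   0]
0.052 238 ((442.1238708496094, 250.08056640625), (61.652584075927734, 12.2781343460083), 66.71739196777344) 0.058
0.02 174 ((436.53619384765625, 255.12
[... 253 characters left out ...]
 18 15 62 25  0  0  0  0  0]
0.02 54 ((342.04266357421875, 248.34927368164062), (34.80903244018555, 18.69493865966797), 79.9769058227539) 0.025
slab [0.575 0.374 0.138]
slab [0.614 0.269 0.139]
slab [0.536 0.477 0.137]
slab [0.56  0.279 0.001]
dial 1019 [0.51008196 0.00495816 0.1224356 ] [0.60685418 0.10147034 0.13699617] [0.5580344  0.05307811 0.12944429]
sp 34 [0.55148567 0.04617426 0.14600434] [0.56488823 0.05940438 0.15815843] [0.55746481 0.05245918 0.1543696 ]
dial 977 [ 0.51069509 -0.18990296  0.1180132 ] [0.69960705 0.10356791 0.13699393] [ 0.58098301 -0.0115555   0.12820448]
sp 59 [0.55226339 0.0476902  0.1423621 ] [0.5658256  0.0625617  0.15700405] [0.55836566 0.05724385 0.14981552]
```

```bash
python3 - <<'E'
from h import *
z=np.load('top0.npz');W=cloud('top',z['d']);p=z['p'].astype(int)
s=np.load('side0.npz');V=cloud('side',s['d']);q=s['p'].astype(int)
# bar by z only
def box(X,lo,hi):
    m=np.all((X>lo)&(X<hi),-1);return X[m]
for nm,w in(('top',W),('side',V)):
    Y=box(w.reshape(-1,3),(.40,.2,.055),(.48,.285,.075))
    rc=cv2.minAreaRect((Y[:,:2]*1000).astype(np.float32)); C=Y[:,:2].mean(0);e=np.linalg.svd(Y[:,:2]-C)[2][0];print(nm,len(Y),rc,C,np.degrees(np.arctan2(e[1],e[0])))
# image mask of top: black, to z=.062
m=(p.max(-1)<110);m[:, :140]=0;m[:,185:]=0;m[:190]=0;m[225:]=0
# hub in side: base; plate colours
pl=(p[...,2]-p[...,0]>12)&(p[...,0]>90)&(p[...,0]<190); pl[:,:195]=0;pl[:,255:]=0;pl[:135]=0;pl[215:]=0
P=W[pl];P=P[(P[:,2]>0.0)&(P[:,2]<.02)]
P=np.array([onz('top',u,v,.01) for v,u in zip(*np.nonzero(pl))])
rc=cv2.minAreaRect((P[:,:2]*1000).astype(np.float32));print('plate',rc,cv2.boxPoints(rc).round(0).tolist())
# dial: fit circle from pinkish mask in top at z .129
D=(W[...,2]>.122)&(W[...,2]<.137);D[:, :195]=0;D[:,255:]=0
n,l,st,ce=cv2.connectedComponentsWithStats(D.astype(np.uint8))
k=1+st[1:,4].argmax();c=max(cv2.findContours((l==k).astype(np.uint8),0,1)[0],key=len)[:,0]
(u,v),r=cv2.minEnclosingCircle(c);el=cv2.fitEllipse(c);print(u,v,r,el,onz('top',*el[0],.129))
# dark skirt & pointer
g=p.mean(-1)
dk=(g<135);dk[:, :200]=0;dk[:,250:]=0;dk[:140]=0;dk[172:]=0
for y in range(142,172):print(''.join('#' if a else '.' for a in dk[y,200:250]),y)
E
```

```text
top 114 ((441.68408203125, 246.92507934570312), (66.1297836303711, 14.013469696044922), 66.60025024414062) [0.44091264 0.24551795] 67.4555391644939
side 231 ((442.0387878417969, 247.7257080078125), (65.90696716308594, 13.77506160736084), 66.0609359741211) [0.44211591 0.25211835] 66.54152241414727
plate ((527.9152221679688, 50.23454284667969), (197.64341735839844, 120.2659683227539), 2.9570837020874023) [[426.0, 105.0], [432.0, -15.0], [630.0, -5.0], [624.0, 115.0]]
222.0 155.26470947265625 18.6125431060791 ((222.04832458496094, 155.39617919921875), (35.50712585449219, 36.459651947021484), 82.83179473876953) [0.55812526 0.05299988 0.129     ]
.................................................. 142
........................................##........ 143
........................................##........ 144
.................................................. 145
.................................................. 146
.....................###.......................... 147
...................########....................... 148
.................###########...................... 149
..........
[... 499 characters left out ...]
..##############.................... 159
................#############..................... 160
.................###########...................... 161
...................#######........................ 162
......................#........................... 163
.................................................. 164
.................................................. 165
.................................................. 166
.................................................. 167
.................................................. 168
.................................................. 169
.................................................. 170
.................................................. 171
```

```bash
python3 - <<'E'
from h import *
p=np.load('top0.npz')['p'];q=np.load('side0.npz')['p']
a=cv2.resize(p[135:215,195:255,::-1],None,fx=7,fy=7,interpolation=cv2.INTER_CUBIC)
b=cv2.resize(q[170:260,155:260,::-1],None,fx=3.3,fy=5,interpolation=cv2.INTER_CUBIC)
h=max(a.shape[0],b.shape[0]);c=np.zeros((h,a.shape[1]+b.shape[1],3),np.uint8);c[:a.shape[0],:a.shape[1]]=a;c[:b.shape[0],a.shape[1]:]=b
cv2.imwrite('pics/v1.png',c);print(c.shape)
E
```

```text
(560, 766, 3)
```

View pics/v1.png

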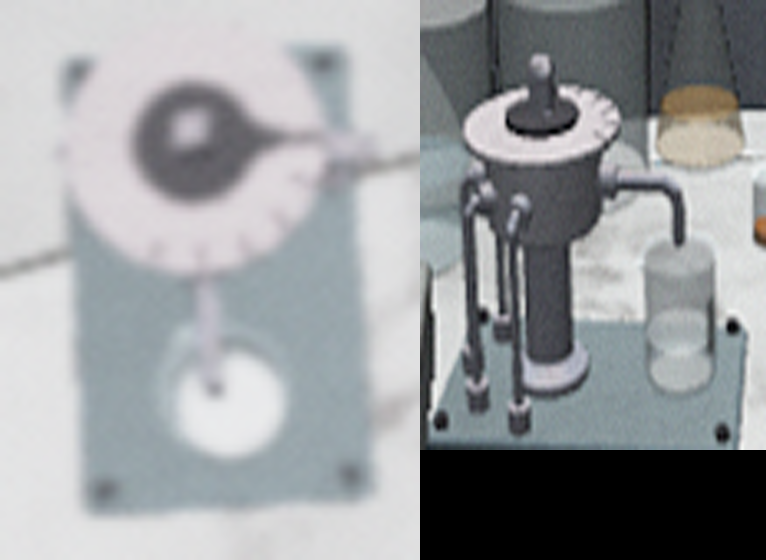

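The black larger handle's bar top (z≈0.062, 66×14 mm, side px ~(235,290), top px ~(157,203)) is at (0.442, 0.247) with yaw 66.4°. The spindle axis (top px ~(222,155)) is at (0.558, 0.053), with the valve yaw about 3°. I'm moving above the handle.

jog_arm(
  increments=[
    {"dx":-5,"dy":-3.2},
    {"dx":-5,"dy":-3.2},
    {"dx":-5,"dy":-3.2},
    {"dx":-5,"dy":-3.2},
    {"dx":-5,"dy":-3.2},
  ],
)

```text
$.increments[0]: bad value
```

jog_arm(
  increments=[
    {"dx":-4.9,"dy":-3.1},
    {"wz":-10.4},
    {"wz":-10.4},
    {"wz":-10.4},
    {"wz":-10.4},
  ],
)

```text
$.increments[0]: bad value
```

jog_arm(
  increments=[
    {"wz":-10.4},
    {"wz":-10.4},
    {"wz":-10.4},
    {"wz":-10.4},
    {"wz":-7.8},
  ],
)

```text
$.increments[0]: bad value
```

```bash
cat >> h.py <<'E'
from scipy.spatial.transform import Rotation as R
def need(x,y,z,yawY):
    """tool-frame move (cm) to xyz and wz (deg) to have jaw axis (tool y) at yawY mod 180"""
    o=observe();r=R.from_quat(o['tool_rot']);m=r.as_matrix()
    d=m.T@(np.array([x,y,z])-o['tcp_pos'])*100
    yy=np.degrees(np.arctan2(m[1,1],m[0,1])); w=-(yawY-yy); w=(w+90)%180-90
    print('t',o['time_s'],'tcp',o['tcp_pos'].round(4),'jawyaw',round(yy,2),'tilt z',m[:,2].round(4),'q6',round(np.degrees(o['qpos'][5]),1))
    print('need dxyz cm',d.round(2),'wz',round(w,2),'F',o['contact_force'].round(1),'M',o['ft_torque'].round(2),'gap',round(o['finger_gap'],3),'eff',o['effort'].round(2))
E
python3 - <<'E'
from h import *
need(.4417,.247,.031,156.4)
E
```

```text
t 0.1 tcp [0.2493 0.5454 0.203 ] jawyaw 65.43 tilt z [-7.e-04 -9.e-04 -1.e+00] q6 77.5
need dxyz cm [-29.91 -19.12  17.21] wz 89.03 F [-0.8  0.5 -0.3] M [ 0.    0.   -0.01] gap 0.999 eff [ 1.000e-02 -5.582e+01  5.047e+01  1.000e-02 -0.000e+00  0.000e+00]
```

jog_arm(
  increments=[
    {"dx":-5,"dy":-3.2,"dz":0,"wx":0,"wy":0,"wz":0,"hand":100},
    {"dx":-5,"dy":-3.2,"dz":0,"wx":0,"wy":0,"wz":0,"hand":100},
    {"dx":-5,"dy":-3.2,"dz":0,"wx":0,"wy":0,"wz":0,"hand":100},
    {"dx":-5,"dy":-3.2,"dz":0,"wx":0,"wy":0,"wz":0,"hand":100},
    {"dx":-5,"dy":-3.2,"dz":0,"wx":0,"wy":0,"wz":0,"hand":100},
  ],
)

```text
time_s: 0.72
tcp_pos: [0.4109, 0.2946, 0.2035]
tool_rot: [0.213, 0.977, 0.0, -0.0]
contact_force: [0.2, 0.7, 0.1]
finger_gap: 1.003
```

jog_arm(
  increments=[
    {"dx":-4.9,"dy":-3.1,"dz":0,"wx":0,"wy":0,"wz":0,"hand":100},
    {"dx":0,"dy":0,"dz":0,"wx":0,"wy":0,"wz":-10.4,"hand":100},
    {"dx":0,"dy":0,"dz":0,"wx":0,"wy":0,"wz":-10.4,"hand":100},
    {"dx":0,"dy":0,"dz":0,"wx":0,"wy":0,"wz":-10.4,"hand":100},
    {"dx":0,"dy":0,"dz":0,"wx":0,"wy":0,"wz":-10.4,"hand":100},
  ],
)

```text
time_s: 1.35
tcp_pos: [0.4418, 0.2475, 0.2033]
tool_rot: [-0.151, 0.989, -0.0, -0.0]
contact_force: [-0.1, 0.1, 0.1]
finger_gap: 1.002
```

jog_arm(
  increments=[
    {"dx":0,"dy":0,"dz":0,"wx":0,"wy":0,"wz":-10.4,"hand":100},
    {"dx":0,"dy":0,"dz":0,"wx":0,"wy":0,"wz":-10.4,"hand":100},
    {"dx":0,"dy":0,"dz":0,"wx":0,"wy":0,"wz":-10.4,"hand":100},
    {"dx":0,"dy":0,"dz":0,"wx":0,"wy":0,"wz":-10.4,"hand":100},
    {"dx":0,"dy":0,"dz":0,"wx":0,"wy":0,"wz":-7.8,"hand":100},
  ],
)

```text
time_s: 1.98
tcp_pos: [0.4418, 0.2477, 0.2033]
tool_rot: [-0.55, 0.835, 0.0, -0.0]
contact_force: [1.2, -0.2, -1.2]
finger_gap: 0.998
```

```bash
python3 - <<'E'
from h import *
need(.4417,.247,.031,156.4)
E
```

```text
t 1.975 tcp [0.4418 0.2477 0.2033] jawyaw 156.73 tilt z [-7.e-04 -1.e-04 -1.e+00] q6 -52.3
need dxyz cm [ 0.06 -0.03 17.23] wz 0.33 F [ 1.2 -0.2 -1.2] M [-0.01  0.07 -0.01] gap 0.998 eff [ 0.000e+00 -4.119e+01  5.035e+01  1.000e-02 -0.000e+00  1.500e+00]
```

jog_arm(
  increments=[
    {"dx":0,"dy":0,"dz":5,"wx":0,"wy":0,"wz":0.3,"hand":100},
    {"dx":0,"dy":0,"dz":4,"wx":0,"wy":0,"wz":0,"hand":100},
    {"dx":0,"dy":0,"dz":3,"wx":0,"wy":0,"wz":0,"hand":100},
    {"dx":0,"dy":0,"dz":2,"wx":0,"wy":0,"wz":0,"hand":100},
    {"dx":0,"dy":0,"dz":0,"wx":0,"wy":0,"wz":0,"hand":100},
  ],
)

```text
time_s: 2.6
tcp_pos: [0.4404, 0.2473, 0.0619]
tool_rot: [-0.546, 0.838, 0.001, -0.002]
contact_force: [-0.7, -0.6, 0.2]
finger_gap: 1.002
```

```bash
python3 - <<'E'
from h import *
p,d=snap('side','side1');need(.4417,.247,.031,156.4)
cv2.imwrite('pics/side1c.png',cv2.resize(p[180:330,160:360,::-1],None,fx=3.9,fy=3.9,interpolation=cv2.INTER_CUBIC))
E
```

```text
t 2.65 tcp [0.4414 0.2475 0.0634] jawyaw 156.13 tilt z [-1.3e-03 -3.0e-04 -1.0e+00] q6 -51.7
need dxyz cm [ 0.04 -0.05  3.24] wz -0.27 F [-0.3 -0.5  0.5] M [ 0.02  0.04 -0.02] gap 0.998 eff [-1.000e-02 -4.007e+01  4.783e+01 -1.300e-01 -0.000e+00  0.000e+00]
```

View pics/side1c.png

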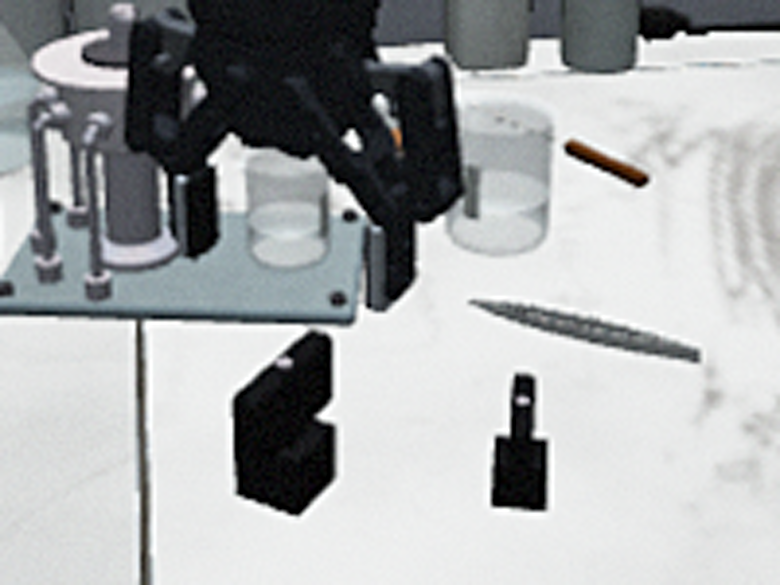

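The open fingers (pads at crop px (195,250) and (390,300)) straddle the handle at (285,400). I'll descend and close.

jog_arm(
  increments=[
    {"dx":0,"dy":0,"dz":2,"wx":0,"wy":0,"wz":0,"hand":100},
    {"dx":0,"dy":0,"dz":1.2,"wx":0,"wy":0,"wz":0,"hand":100},
    {"dx":0,"dy":0,"dz":0,"wx":0,"wy":0,"wz":0,"hand":30},
    {"dx":0,"dy":0,"dz":0,"wx":0,"wy":0,"wz":0,"hand":0},
    {"dx":0,"dy":0,"dz":0,"wx":0,"wy":0,"wz":0,"hand":0},
  ],
)

```text
time_s: 3.28
tcp_pos: [0.4425, 0.2478, 0.0325]
tool_rot: [-0.546, 0.838, -0.0, 0.001]
contact_force: [0.1, 0.4, 1.0]
finger_gap: 0.379
```

jog_arm(
  increments=[
    {"dx":0,"dy":0,"dz":0,"wx":0,"wy":0,"wz":0,"hand":0},
    {"dx":0,"dy":0,"dz":0,"wx":0,"wy":0,"wz":0,"hand":0},
    {"dx":0,"dy":0,"dz":0,"wx":0,"wy":0,"wz":0,"hand":0},
    {"dx":0,"dy":0,"dz":0,"wx":0,"wy":0,"wz":0,"hand":0},
  ],
)

```text
time_s: 3.78
tcp_pos: [0.4426, 0.2477, 0.0323]
tool_rot: [-0.546, 0.838, -0.0, 0.001]
contact_force: [-0.2, -0.4, 5.5]
finger_gap: 0.127
```

```bash
python3 - <<'E'
from h import *
need(.4417,.247,.031,156.4)
E
```

```text
t 3.775 tcp [0.4426 0.2477 0.0323] jawyaw 156.13 tilt z [ 1.2e-03  2.0e-04 -1.0e+00] q6 -51.7
need dxyz cm [0.1  0.05 0.13] wz -0.27 F [-0.2 -0.4  5.5] M [-0.21 -0.08  0.02] gap 0.127 eff [ 5.600e-01 -3.921e+01  4.598e+01  1.300e-01  2.900e-01 -1.000e-02]
```

jog_arm(
  increments=[
    {"dx":0,"dy":0,"dz":0,"wx":0,"wy":0,"wz":0,"hand":0},
    {"dx":0,"dy":0,"dz":-1,"wx":0,"wy":0,"wz":0,"hand":0},
    {"dx":0,"dy":0,"dz":-3,"wx":0,"wy":0,"wz":0,"hand":0},
    {"dx":0,"dy":0,"dz":0,"wx":0,"wy":0,"wz":0,"hand":0},
  ],
)

```text
time_s: 4.28
tcp_pos: [0.4433, 0.2481, 0.0739]
tool_rot: [-0.546, 0.838, -0.0, 0.002]
contact_force: [0.2, 0.4, -1.8]
finger_gap: 0.123
```

```bash
python3 - <<'E'
from h import *
p,d=snap('side','side2');need(.4417,.247,.031,156.4)
cv2.imwrite('pics/side2c.png',cv2.resize(p[180:330,160:360,::-1],None,fx=3.9,fy=3.9,interpolation=cv2.INTER_CUBIC))
E
```

```text
t 4.325 tcp [0.4426 0.2479 0.0724] jawyaw 156.14 tilt z [ 1.4e-03  6.0e-04 -1.0e+00] q6 -51.7
need dxyz cm [0.12 0.05 4.14] wz -0.26 F [ 0.1 -0.  -1.5] M [-0.01  0.08  0.03] gap 0.125 eff [ 5.000e-02 -4.365e+01  5.242e+01  2.500e-01  0.000e+00 -0.000e+00]
```

View pics/side2c.png

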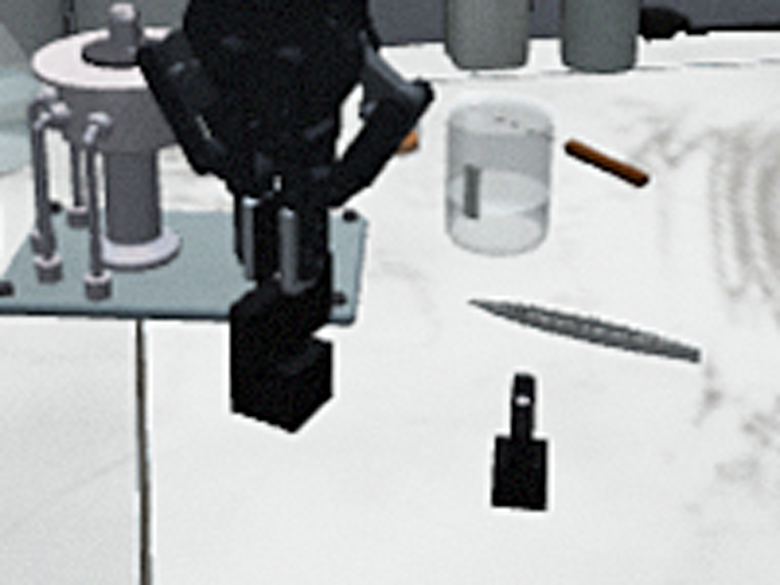

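jog_arm(
  increments=[
    {"dx":0,"dy":0,"dz":-4,"wx":0,"wy":0,"wz":-8,"hand":0},
    {"dx":0,"dy":0,"dz":-5,"wx":0,"wy":0,"wz":-9,"hand":0},
    {"dx":0,"dy":0,"dz":-4,"wx":0,"wy":0,"wz":-9,"hand":0},
    {"dx":0,"dy":0,"dz":-1.5,"wx":0,"wy":0,"wz":-0.8,"hand":0},
    {"dx":0,"dy":0,"dz":0,"wx":0,"wy":0,"wz":0,"hand":0},
  ],
)

```text
time_s: 4.95
tcp_pos: [0.4421, 0.2477, 0.216]
tool_rot: [0.724, -0.69, -0.0, 0.0]
contact_force: [0.2, 0.7, -1.2]
finger_gap: 0.123
```

```bash
python3 - <<'E'
from h import *
need(.558,.053,.215,183)
E
```

```text
t 4.95 tcp [0.4421 0.2477 0.216 ] jawyaw -177.23 tilt z [-3.e-04  0.e+00 -1.e+00] q6 -78.3
need dxyz cm [ 20.01 -10.63   0.1 ] wz -0.23 F [ 0.2  0.7 -1.2] M [-0.04 -0.01  0.05] gap 0.123 eff [  0.07 -43.6   53.29   0.42  -0.    -0.17]
```

jog_arm(
  increments=[
    {"dx":4,"dy":-2.1,"dz":0,"wx":0,"wy":0,"wz":-0.2,"hand":0},
    {"dx":5,"dy":-2.6,"dz":0,"wx":0,"wy":0,"wz":0,"hand":0},
    {"dx":5,"dy":-2.6,"dz":0,"wx":0,"wy":0,"wz":0,"hand":0},
    {"dx":4,"dy":-2.2,"dz":0,"wx":0,"wy":0,"wz":0,"hand":0},
    {"dx":2,"dy":-1.1,"dz":0,"wx":0,"wy":0,"wz":0,"hand":0},
  ],
)

```text
time_s: 5.58
tcp_pos: [0.5584, 0.0518, 0.2138]
tool_rot: [0.725, -0.689, -0.002, 0.001]
contact_force: [0.2, -0.9, -1.4]
finger_gap: 0.123
```

jog_arm(
  increments=[
    {"dx":0,"dy":0,"dz":0,"wx":0,"wy":0,"wz":0,"hand":0},
    {"dx":0,"dy":0,"dz":0,"wx":0,"wy":0,"wz":0,"hand":0},
  ],
)

```text
time_s: 5.82
tcp_pos: [0.5578, 0.0547, 0.2159]
tool_rot: [0.726, -0.687, -0.001, 0.0]
contact_force: [-0.1, 0.1, -1.9]
finger_gap: 0.126
```

```bash
python3 - <<'E'
from h import *
p,d=snap('side','side3');p2,d2=snap('top','top3');need(.558,.053,.215,183)
a=cv2.resize(p[120:260,140:240,::-1],None,fx=4,fy=4,interpolation=cv2.INTER_CUBIC)
b=cv2.resize(p2[120:220,170:265,::-1],None,fx=4,fy=4,interpolation=cv2.INTER_CUBIC)
c=np.zeros((560,780,3),np.uint8);c[:,:400]=a;c[:400,400:]=b
cv2.imwrite('pics/c3.png',c)
E
```

```text
t 5.925 tcp [0.5581 0.0549 0.2165] jawyaw -176.8 tilt z [-3.e-04  4.e-04 -1.e+00] q6 -100.9
need dxyz cm [0.19 0.02 0.15] wz 0.2 F [-0.3  1.2 -1.1] M [ 0.03 -0.01  0.04] gap 0.124 eff [-5.200e-01 -4.987e+01  5.083e+01 -2.000e-02 -1.000e-02  2.000e-02]
```

View pics/c3.png

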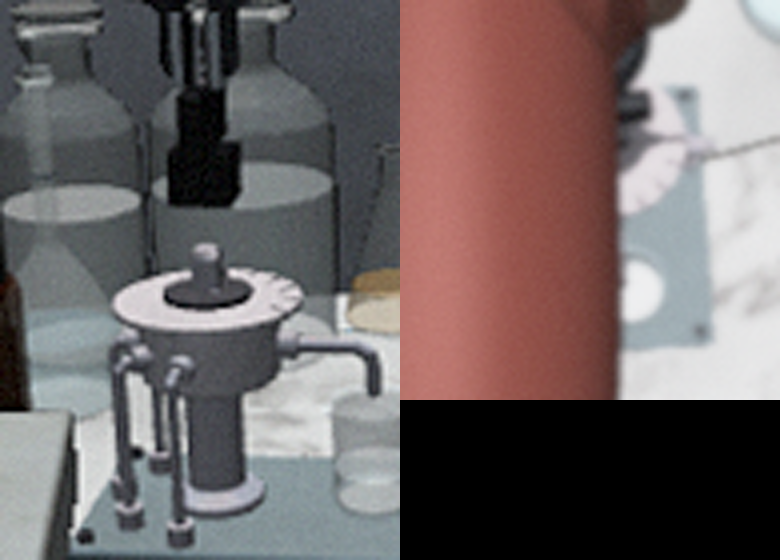

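```bash
python3 - <<'E'
from h import *
for tag in('side3','side0'):
    s=np.load(tag+'.npz');V=cloud('side',s['d']);X=V.reshape(-1,3)
    def box(lo,hi): return X[np.all((X>lo)&(X<hi),-1)]
    if tag=='side3':
        H=box((.52,.02,.186),(.60,.1,.206)); print('hub',len(H),H.min(0),H.max(0),np.percentile(H,[5,50,95],axis=0).round(4))
        e=np.polyfit(H[:,0],H[:,1],1);print('face slope deg',np.degrees(np.arctan(e[0])))
        m=np.all((V>(.52,.02,.18))&(V<(.60,.1,.212)),-1)
        for r in range(160,173):
            c=np.nonzero(m[r,170:210])[0]
            if len(c): print(r,c.min()+170,c.max()+170,V[r,c.min()+170].round(4),V[r,c.max()+170].round(4))
        B=box((.52,.02,.21),(.60,.12,.238));print('bar',len(B),B.min(0),B.max(0),np.percentile(B,[5,50,95],axis=0).round(4))
    S=box((.53,.03,.14),(.585,.08,.152));print('spindle',len(S),np.percentile(S,[5,50,95],axis=0).round(4))
    m=np.all((V>(.53,.03,.138))&(V<(.585,.08,.16)),-1)
    for r in range(178,196):
        c=np.nonzero(m[r,170:210])[0]
        if len(c): print(r,c.min()+170,c.max()+170,V[r,c.min()+170].round(4),V[r,c.max()+170].round(4))
E
```

```text
hub 172 [0.54081024 0.03613712 0.18661772] [0.57321059 0.07305313 0.20592666] [[0.5415 0.049  0.1872]
 [0.5542 0.0696 0.1957]
 [0.5712 0.0715 0.2044]]
face slope deg 19.73819936967505
160 182 199 [0.5717 0.071  0.206 ] [0.5427 0.0469 0.2009]
161 182 200 [0.5724 0.0693 0.2035] [0.5433 0.0361 0.1961]
162 182 200 [0.5719 0.0712 0.2019] [0.543  0.038  0.1944]
163 182 200 [0.5721 0.071  0.1998] [0.5433 0.0372 0.192 ]
164 182 200 [0.5722 0.071  0.1977] [0.5433 0.0376 0.19  ]
165 182 200 [0.5723 0.0712 0.1956] [0.5434 0.0374 0.1877]
166 182 200 [0.5725 0.0708 0.1934] [0.5432 0.0384 0.1858]
167 182 200 [0.5724 0.0715 0.1915] [0.5429 0.0403 0.1841]
168 182 199 [0.5729 0.0702 0.189 ] [0.5423 0.0511 0.1849]
169 182 199 [0.5732 0.0697 0.1868] [0.5421 0.0525 0.1831]
170 182 198 [0.5721 0.0738 0.1858] [0.5421 0.0609 0.1832]
171 187 197 [0.5631 0.069  0.1827] [0.5419 0.0702 0.1836]
bar 181 [0.54094404 0.0269104  0.21000539] [0.57411465 0.09030865 0.23790001] [[0.547  0.0312 0.2104]
 [0.5515 0.0813 0.2231]
 [0.5608 0.0878 0.2362]]
spindle 44 [[0.5525 0.0492 0.141 ]
 [0.558  0.0598 0.1458]
 [0.5655 0
[... 558 characters left out ...]
.0586 0.1382] [0.5537 0.0569 0.138 ]
spindle 44 [[0.5526 0.0496 0.1406]
 [0.5572 0.0592 0.1458]
 [0.5654 0.0611 0.1508]]
181 190 194 [0.5623 0.0536 0.1566] [0.5551 0.0483 0.1552]
182 189 195 [0.5634 0.0579 0.1557] [0.5532 0.048  0.153 ]
183 188 195 [0.5658 0.0573 0.1532] [0.5533 0.0477 0.1507]
184 188 195 [0.565  0.0605 0.1521] [0.5534 0.048  0.1485]
185 188 195 [0.5653 0.0598 0.1496] [0.5527 0.0509 0.1473]
186 188 195 [0.5653 0.0602 0.1475] [0.553  0.0502 0.1448]
187 188 195 [0.5656 0.0595 0.1451] [0.5532 0.0496 0.1424]
188 188 195 [0.5657 0.0599 0.143 ] [0.5533 0.0498 0.1402]
189 188 194 [0.5654 0.061  0.1412] [0.5533 0.0583 0.1407]
190 190 194 [0.5615 0.0602 0.1388] [0.5533 0.0585 0.1386]
```

```bash
python3 - <<'E'
from h import *
s=np.load('side0.npz');V=cloud('side',s['d']);p=s['p'].astype(int)
m=(V[...,2]>.1255)&(V[...,2]<.133)&(V[...,0]>.49)&(V[...,0]<.63)&(V[...,1]>-.02)&(V[...,1]<.12)
X=V[m];print(len(X),X.min(0),X.max(0))
c=max(cv2.findContours(m.astype(np.uint8),0,1)[0],key=len);h=cv2.convexHull(c)[:,0].astype(np.float32)
el=cv2.fitEllipse(h);print(el,onz('side',*el[0],.129))
P=np.array([onz('side',u,v,.129)[:2]*1000 for u,v in h],np.float32);print(cv2.minEnclosingCircle(P))
(a,b),r=cv2.minEnclosingCircle(P)
A=np.c_[2*P,np.ones(len(P))];sol=np.linalg.lstsq(A,(P**2).sum(1),rcond=None)[0];print('lsq',sol[:2],np.sqrt(sol[2]+sol[0]**2+sol[1]**2))
# spindle subpixel width: intensity profile rows 184-188 in side0; hub rows in side3
g=p.mean(-1);print(g[184:189,182:202].mean(0).round(0))
g3=np.load('side3.npz')['p'].mean(-1);print(g3[163:167,176:206].mean(0).round(0))
E
```

```text
493 [0.51008364 0.00413852 0.12558499] [0.6082231  0.10356791 0.13299503]
((191.766357421875, 194.84963989257812), (16.24337387084961, 47.56873321533203), 86.9005355834961) [0.55752918 0.06253736 0.129     ]
((558.50341796875, 59.2907829284668), 52.7305793762207)
lsq [557.99345429  59.4120049 ] 51.20693543672147
[ 99. 102. 105. 115. 124. 110.  80.  82.  88.  95. 100.  92.  63.  60.
  96. 127. 142. 132. 132. 130.]
[ 59.  38.  76.  91. 107.  93.   9.   8.  10.   8.  10.  13.   9.  12.
   4.  10.   9.  12.   9.   7.  10.   6.   1.  29. 101. 146. 138. 138.
 138. 137.]
```

jog_arm(
  increments=[
    {"dx":0.2,"dy":0,"dz":0,"wx":0,"wy":0,"wz":0,"hand":0},
    {"dx":0,"dy":0,"dz":1,"wx":0,"wy":0,"wz":0,"hand":0},
    {"dx":0,"dy":0,"dz":1,"wx":0,"wy":0,"wz":0,"hand":0},
    {"dx":0,"dy":0,"dz":0.3,"wx":0,"wy":0,"wz":0,"hand":0},
    {"dx":0,"dy":0,"dz":0,"wx":0,"wy":0,"wz":0,"hand":0},
  ],
)

```text
time_s: 6.55
tcp_pos: [0.5585, 0.0517, 0.1933]
tool_rot: [0.726, -0.688, -0.0, 0.0]
contact_force: [-0.3, -0.0, -1.8]
finger_gap: 0.125
```

```bash
python3 - <<'E'
from h import *
need(.5583,.053,.1663,183)
p,d=snap('side','side4')
p2,d2=snap('top','top4')
cv2.imwrite('pics/c4.png',cv2.resize(p[130:210,160:230,::-1],None,fx=7,fy=7,interpolation=cv2.INTER_CUBIC))
g=p.mean(-1)
for r in (166,170,174,178,182,184,186):print(r,g[r,176:206].round(0).astype(int).tolist())
E
```

```text
t 6.55 tcp [0.5585 0.0517 0.1933] jawyaw -176.87 tilt z [-6.e-04  2.e-04 -1.e+00] q6 -101.2
need dxyz cm [-0.13  0.01  2.7 ] wz 0.13 F [-0.3 -0.  -1.8] M [-0.03  0.03 -0.01] gap 0.125 eff [ 2.000e-02 -4.991e+01  5.056e+01 -8.000e-02  0.000e+00  0.000e+00]
166 [59, 47, 114, 128, 128, 129, 135, 129, 81, 6, 7, 8, 11, 14, 2, 3, 5, 3, 16, 17, 17, 12, 23, 11, 76, 149, 138, 138, 138, 141]
170 [37, 69, 64, 73, 87, 91, 58, 1, 11, 0, 11, 7, 0, 19, 16, 4, 2, 7, 17, 16, 15, 6, 1, 3, 81, 145, 138, 137, 137, 142]
174 [38, 68, 55, 78, 77, 87, 62, 3, 17, 14, 10, 13, 11, 15, 14, 6, 7, 15, 2, 2, 4, 7, 9, 0, 56, 102, 92, 91, 90, 91]
178 [50, 57, 45, 79, 79, 89, 72, 5, 13, 1, 7, 7, 4, 16, 4, 6, 7, 6, 2, 14, 20, 1, 0, 0, 51, 96, 94, 93, 96, 96]
182 [58, 48, 29, 69, 82, 81, 83, 76, 80, 85, 83, 78, 115, 150, 140, 138, 160, 155, 88, 68, 79, 77, 85, 101, 97, 94, 94, 87, 94, 98]
184 [43, 50, 69, 63, 79, 83, 85, 80, 89, 89, 89, 83, 86, 104, 118, 141, 158, 156, 97, 65, 101, 93, 96, 96, 92, 94, 96, 90, 95, 97]
186 [45, 38, 71, 63, 74, 84, 79, 72, 80, 76, 80, 77, 77, 76, 71, 74, 77, 64, 49, 63, 89, 82, 85, 82, 85, 85, 80, 80, 92, 86]
```

View pics/c4.png

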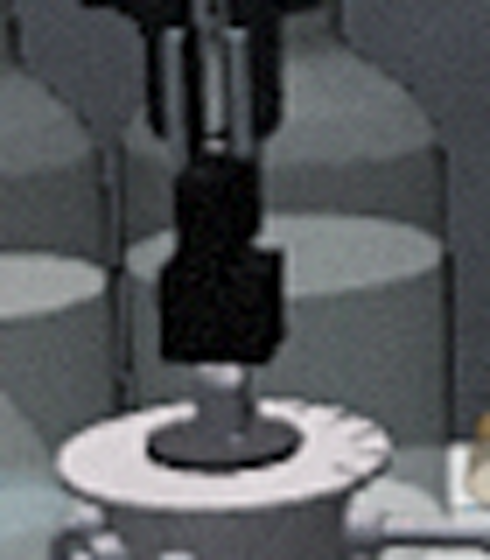

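jog_arm(
  increments=[
    {"dx":-0.1,"dy":-0.1,"dz":0,"wx":0,"wy":0,"wz":0,"hand":0},
    {"dx":0,"dy":0,"dz":0.3,"wx":0,"wy":0,"wz":0,"hand":0},
    {"dx":0,"dy":0,"dz":0.3,"wx":0,"wy":0,"wz":0,"hand":0},
    {"dx":0,"dy":0,"dz":0,"wx":0,"wy":0,"wz":0,"hand":0},
  ],
)

```text
time_s: 7.15
tcp_pos: [0.5595, 0.0528, 0.1873]
tool_rot: [0.726, -0.688, -0.0, 0.0]
contact_force: [-0.4, 0.4, -1.3]
finger_gap: 0.122
```

```bash
python3 - <<'E'
from h import *
need(.5593,.053,.1663,183)
E
```

```text
t 7.15 tcp [0.5595 0.0528 0.1873] jawyaw -176.87 tilt z [-6.e-04  1.e-04 -1.e+00] q6 -101.1
need dxyz cm [-0.02  0.01  2.1 ] wz 0.13 F [-0.4  0.4 -1.3] M [-0.    0.03 -0.04] gap 0.122 eff [ 1.000e-02 -5.044e+01  5.113e+01 -8.000e-02  0.000e+00  0.000e+00]
```

jog_arm(
  increments=[
    {"dx":0,"dy":0,"dz":0.3,"wx":0,"wy":0,"wz":0,"hand":0},
    {"dx":0,"dy":0,"dz":0,"wx":0,"wy":0,"wz":0,"hand":0},
  ],
)

```text
time_s: 7.4
tcp_pos: [0.5595, 0.0528, 0.1844]
tool_rot: [0.726, -0.688, -0.0, 0.0]
contact_force: [-0.7, 0.1, -2.1]
finger_gap: 0.123
```

```bash
python3 - <<'E'
from h import *
need(.5593,.053,.1663,183)
E
```

```text
t 7.4 tcp [0.5595 0.0528 0.1844] jawyaw -176.87 tilt z [-3.e-04  2.e-04 -1.e+00] q6 -101.1
need dxyz cm [-0.02  0.02  1.81] wz 0.13 F [-0.7  0.1 -2.1] M [ 0.03  0.03 -0.06] gap 0.123 eff [ -0.09 -50.52  51.22  -0.07  -0.06  -0.  ]
```

jog_arm(
  increments=[
    {"dx":0,"dy":0,"dz":0.3,"wx":0,"wy":0,"wz":0,"hand":0},
    {"dx":0,"dy":0,"dz":0,"wx":0,"wy":0,"wz":0,"hand":0},
  ],
)

```text
time_s: 7.65
tcp_pos: [0.5595, 0.0528, 0.1814]
tool_rot: [0.726, -0.688, -0.0, 0.0]
contact_force: [-0.0, -0.9, -1.2]
finger_gap: 0.124
```

```bash
python3 - <<'E'
from h import *
need(.5593,.053,.1663,183)
E
```

```text
t 7.65 tcp [0.5595 0.0528 0.1814] jawyaw -176.87 tilt z [-4.e-04  1.e-04 -1.e+00] q6 -101.1
need dxyz cm [-0.03  0.02  1.51] wz 0.13 F [-0.  -0.9 -1.2] M [0.1 0.  0. ] gap 0.124 eff [ -0.1  -50.54  51.26  -0.07  -0.07  -0.  ]
```

jog_arm(
  increments=[
    {"dx":0,"dy":0,"dz":0.4,"wx":0,"wy":0,"wz":0,"hand":0},
    {"dx":0,"dy":0,"dz":0.4,"wx":0,"wy":0,"wz":0,"hand":0},
    {"dx":0,"dy":0,"dz":0.3,"wx":0,"wy":0,"wz":0,"hand":0},
    {"dx":0,"dy":0,"dz":0,"wx":0,"wy":0,"wz":0,"hand":0},
  ],
)

```text
time_s: 8.15
tcp_pos: [0.5595, 0.0528, 0.1703]
tool_rot: [0.726, -0.688, -0.0, 0.0]
contact_force: [0.9, -0.1, -2.0]
finger_gap: 0.125
```

```bash
python3 - <<'E'
from h import *
need(.5593,.053,.1663,183)
E
```

```text
t 8.15 tcp [0.5595 0.0528 0.1703] jawyaw -176.87 tilt z [-5.e-04  2.e-04 -1.e+00] q6 -101.1
need dxyz cm [-0.02  0.02  0.4 ] wz 0.13 F [ 0.9 -0.1 -2. ] M [ 0.09  0.   -0.02] gap 0.125 eff [ -0.16 -50.42  51.15  -0.09  -0.1   -0.  ]
```

jog_arm(
  increments=[
    {"dx":0,"dy":0,"dz":0.2,"wx":0,"wy":0,"wz":0,"hand":0},
    {"dx":0,"dy":0,"dz":0.2,"wx":0,"wy":0,"wz":0,"hand":0},
    {"dx":0,"dy":0,"dz":0.1,"wx":0,"wy":0,"wz":0,"hand":0},
    {"dx":0,"dy":0,"dz":0,"wx":0,"wy":0,"wz":0,"hand":0},
  ],
)

```text
time_s: 8.65
tcp_pos: [0.5602, 0.0528, 0.1664]
tool_rot: [0.726, -0.687, 0.0, -0.001]
contact_force: [1.5, 1.3, 5.6]
finger_gap: 0.119
```

```bash
python3 - <<'E'
from h import *
need(.5593,.053,.1663,183)
E
```

```text
t 8.65 tcp [0.5602 0.0528 0.1664] jawyaw -176.86 tilt z [ 1.4e-03  1.0e-04 -1.0e+00] q6 -101.1
need dxyz cm [-0.02  0.08  0.01] wz 0.14 F [1.5 1.3 5.6] M [ 0.22 -0.14 -0.01] gap 0.119 eff [-6.800e-01 -4.736e+01  4.797e+01  1.800e-01 -4.200e-01 -1.000e-02]
```

jog_arm(
  increments=[
    {"dx":0,"dy":0,"dz":0.2,"wx":0,"wy":0,"wz":0,"hand":0},
    {"dx":0,"dy":0,"dz":0,"wx":0,"wy":0,"wz":0,"hand":0},
  ],
)

```text
time_s: 8.9
tcp_pos: [0.5609, 0.053, 0.1661]
tool_rot: [0.726, -0.687, 0.001, -0.001]
contact_force: [-0.2, 3.8, 14.4]
finger_gap: 0.12
```

```bash
python3 - <<'E'
from h import *
need(.5593,.053,.1663,183)
p,d=snap('side','side5')
p2,d2=snap('top','top5')
a=cv2.resize(p[130:210,160:230,::-1],None,fx=5.6,fy=5.6,interpolation=cv2.INTER_CUBIC)
b=cv2.resize(p2[125:205,200:270,::-1],None,fx=5.6,fy=5.6,interpolation=cv2.INTER_CUBIC)
cv2.imwrite('pics/c5.png',np.hstack([a,b]))
E
```

```text
t 8.9 tcp [0.5609 0.053  0.1661] jawyaw -176.85 tilt z [ 4.e-03  2.e-04 -1.e+00] q6 -101.1
need dxyz cm [-0.01  0.16 -0.02] wz 0.15 F [-0.2  3.8 14.4] M [ 0.65  0.14 -0.02] gap 0.12 eff [ -1.53 -42.26  43.28  -0.4   -0.79  -0.  ]
```

View pics/c5.png

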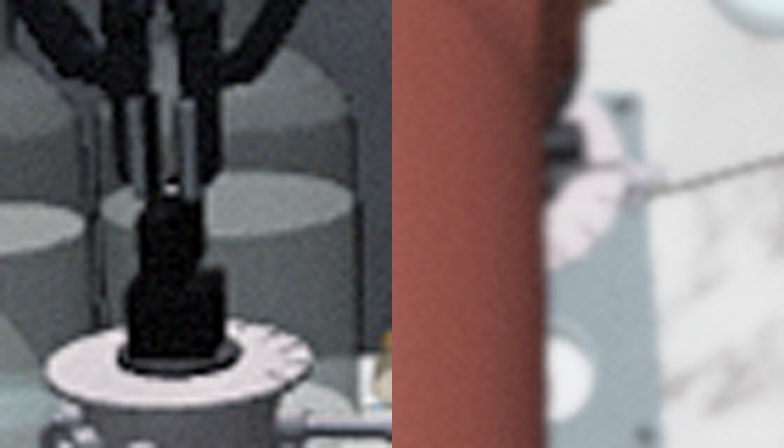

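The handle is fully home: the hub sits on the skirt (left view, px ~(180,355)), with a hard stop at 14 N, and the pointer is still at shut (right view, px ~(610,165)). Now I'll turn it in steps.

jog_arm(
  increments=[
    {"dx":0,"dy":0,"dz":0,"wx":0,"wy":0,"wz":5,"hand":0},
    {"dx":0,"dy":0,"dz":0,"wx":0,"wy":0,"wz":5,"hand":0},
    {"dx":0,"dy":0,"dz":0,"wx":0,"wy":0,"wz":5,"hand":0},
    {"dx":0,"dy":0,"dz":0,"wx":0,"wy":0,"wz":0,"hand":0},
  ],
)

```text
time_s: 9.5
tcp_pos: [0.5608, 0.0533, 0.1661]
tool_rot: [-0.63, 0.777, -0.001, 0.002]
contact_force: [0.0, 3.4, 14.6]
finger_gap: 0.124
```

```bash
python3 - <<'E'
from h import *
need(.5593,.053,.1663,183)
E
```

```text
t 9.5 tcp [0.5608 0.0533 0.1661] jawyaw 168.1 tilt z [ 3.9e-03  7.0e-04 -1.0e+00] q6 -86.0
need dxyz cm [ 0.06  0.14 -0.02] wz -14.9 F [ 0.   3.4 14.6] M [0.86 0.2  0.1 ] gap 0.124 eff [ -2.38 -42.11  43.36  -0.69  -1.18   0.67]
```

jog_arm(
  increments=[
    {"dx":0,"dy":0,"dz":0,"wx":0,"wy":0,"wz":5,"hand":0},
    {"dx":0,"dy":0,"dz":0,"wx":0,"wy":0,"wz":5,"hand":0},
    {"dx":0,"dy":0,"dz":0,"wx":0,"wy":0,"wz":3,"hand":0},
    {"dx":0,"dy":0,"dz":0,"wx":0,"wy":0,"wz":0,"hand":0},
  ],
)

```text
time_s: 10.0
tcp_pos: [0.5609, 0.0533, 0.1661]
tool_rot: [-0.538, 0.843, -0.001, 0.002]
contact_force: [-0.2, 3.7, 13.6]
finger_gap: 0.121
```

```bash
cat >look.py <<'E'
import sys
from h import *
need(.5593,.053,.1663,183)
t=sys.argv[1]
p,d=snap('side','side'+t)
p2,d2=snap('top','top'+t)
a=cv2.resize(p[130:210,160:230,::-1],None,fx=5.6,fy=5.6,interpolation=cv2.INTER_CUBIC)
b=cv2.resize(p2[125:205,200:270,::-1],None,fx=5.6,fy=5.6,interpolation=cv2.INTER_CUBIC)
cv2.imwrite(f'pics/c{t}.png',np.hstack([a,b]))
E
python3 look.py 6
```

```text
t 10.0 tcp [0.5609 0.0533 0.1661] jawyaw 155.13 tilt z [ 3.9e-03  7.0e-04 -1.0e+00] q6 -73.0
need dxyz cm [ 0.09  0.13 -0.02] wz -27.87 F [-0.2  3.7 13.6] M [0.94 0.07 0.09] gap 0.121 eff [ -2.36 -42.18  43.32  -0.55  -1.21   0.44]
```

View pics/c6.png

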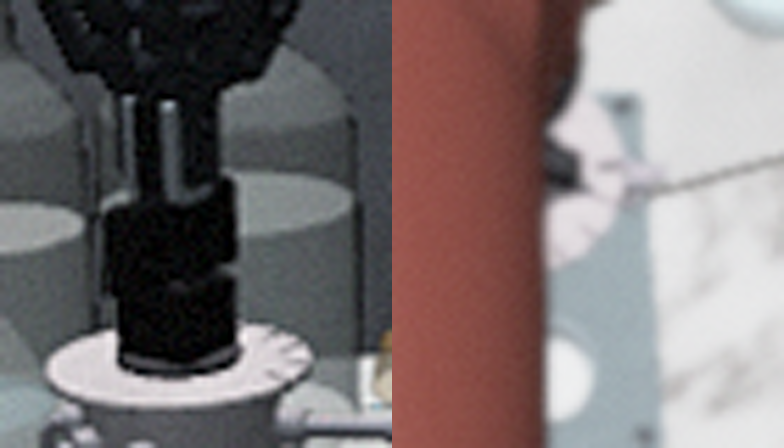

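The pointer now points down-right (right view, ~(598,190)), at the first mark. Continuing.

jog_arm(
  increments=[
    {"dx":0,"dy":0,"dz":0,"wx":0,"wy":0,"wz":5,"hand":0},
    {"dx":0,"dy":0,"dz":0,"wx":0,"wy":0,"wz":5,"hand":0},
    {"dx":0,"dy":0,"dz":0,"wx":0,"wy":0,"wz":5,"hand":0},
    {"dx":0,"dy":0,"dz":0,"wx":0,"wy":0,"wz":5,"hand":0},
    {"dx":0,"dy":0,"dz":0,"wx":0,"wy":0,"wz":2,"hand":0},
  ],
)

```text
time_s: 10.72
tcp_pos: [0.561, 0.0532, 0.1661]
tool_rot: [-0.367, 0.93, -0.0, 0.002]
contact_force: [-0.2, 3.3, 12.8]
finger_gap: 0.124
```

```bash
python3 look.py 7
```

```text
t 10.725 tcp [0.561  0.0532 0.1661] jawyaw 133.06 tilt z [ 4.3e-03  7.0e-04 -1.0e+00] q6 -51.0
need dxyz cm [ 0.14  0.1  -0.02] wz -49.94 F [-0.2  3.3 12.8] M [0.95 0.   0.2 ] gap 0.124 eff [ -2.32 -42.31  43.23  -0.24  -1.21   0.07]
```

View pics/c7.png

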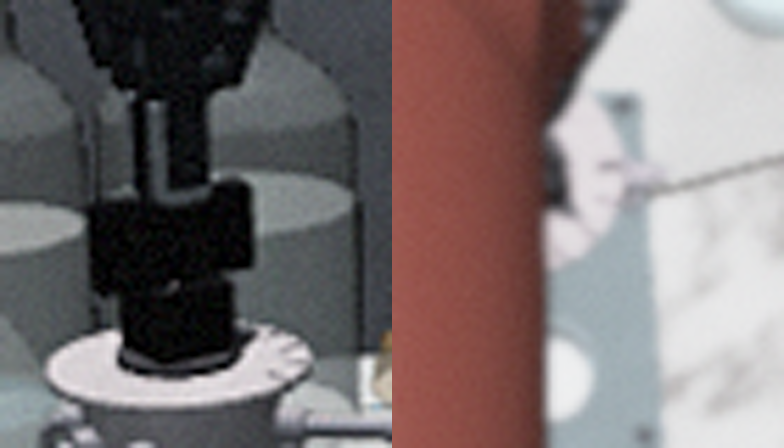

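jog_arm(
  increments=[
    {"dx":0,"dy":0,"dz":0,"wx":0,"wy":0,"wz":5,"hand":0},
    {"dx":0,"dy":0,"dz":0,"wx":0,"wy":0,"wz":5,"hand":0},
    {"dx":0,"dy":0,"dz":0,"wx":0,"wy":0,"wz":5,"hand":0},
    {"dx":0,"dy":0,"dz":0,"wx":0,"wy":0,"wz":5,"hand":0},
    {"dx":0,"dy":0,"dz":0,"wx":0,"wy":0,"wz":2,"hand":0},
  ],
)

```text
time_s: 11.45
tcp_pos: [0.5611, 0.0532, 0.1661]
tool_rot: [-0.183, 0.983, -0.0, 0.002]
contact_force: [1.2, 3.2, 14.0]
finger_gap: 0.124
```

jog_arm(
  increments=[
    {"dx":0,"dy":0,"dz":0,"wx":0,"wy":0,"wz":0,"hand":0},
    {"dx":0,"dy":0,"dz":0,"wx":0,"wy":0,"wz":0,"hand":0},
  ],
)

```text
time_s: 11.7
tcp_pos: [0.5611, 0.0532, 0.1661]
tool_rot: [-0.184, 0.983, -0.0, 0.002]
contact_force: [0.9, 3.9, 13.0]
finger_gap: 0.123
```

```bash
python3 look.py 8; python3 - <<'E'
from h import *
c=cv2.resize(np.load('side8.npz')['p'][180:215,165:225,::-1],None,fx=12,fy=12,interpolation=cv2.INTER_CUBIC);cv2.imwrite('pics/c8b.png',c)
E
```

```text
t 11.7 tcp [0.5611 0.0532 0.1661] jawyaw 111.17 tilt z [ 4.4e-03  6.0e-04 -1.0e+00] q6 -29.1
need dxyz cm [ 0.17  0.05 -0.02] wz -71.83 F [ 0.9  3.9 13. ] M [ 0.8  -0.04  0.15] gap 0.123 eff [-2.090e+00 -4.240e+01  4.319e+01 -4.000e-02 -1.160e+00  1.400e-01]
```

View pics/c8.png

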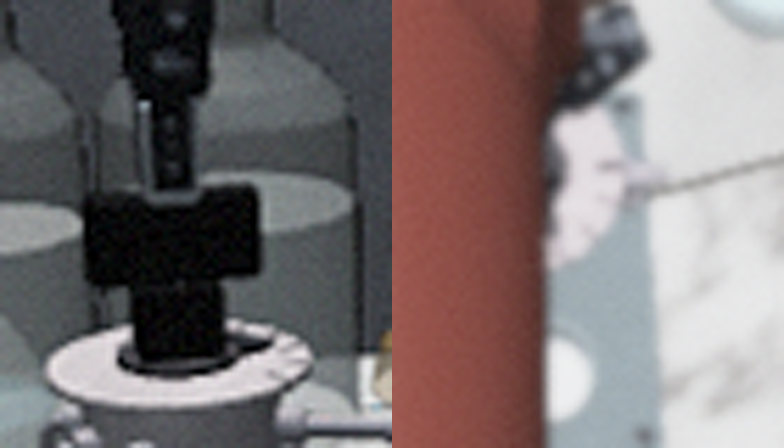

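View pics/c8b.png

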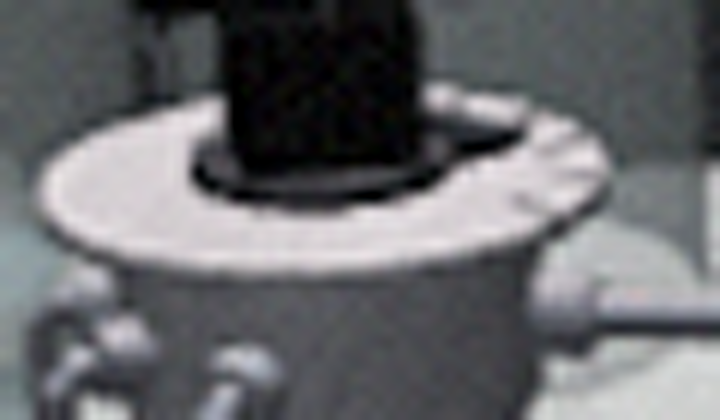

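```bash
python3 - <<'E'
from h import *
for z in(.129,.132,.134):
  for c in((.558,.053),(.559,.0535)):
    P=onz('side',165+522/12-.5,180+130/12-.5,z)[:2]-c;a=np.degrees(np.arctan2(P[1],P[0]));print(z,P.round(4),np.hypot(*P).round(4),'angle cw',(-87.04-a)%360)
for m in((565,137),(578,170),(530,203),(515,105)):
    P=onz('side',165+m[0]/12-.5,180+m[1]/12-.5,.129)[:2]-(.5585,.053);a=np.degrees(np.arctan2(P[1],P[0]));print(m,np.hypot(*P).round(4),(-87.04-a)%360)
E
```

```text
0.129 [-0.028  -0.0238] 0.0367 angle cw 52.598174355718456
0.129 [-0.029  -0.0243] 0.0378 angle cw 53.00253908961854
0.132 [-0.03   -0.0149] 0.0335 angle cw 66.49872592291767
0.132 [-0.031  -0.0154] 0.0346 angle cw 66.4953769146888
0.134 [-0.0314 -0.0091] 0.0327 angle cw 76.86288771324912
0.134 [-0.0324 -0.0096] 0.0338 angle cw 76.51820084169087
(565, 137) 0.0425 63.79508329398983
(578, 170) 0.0433 89.16009719980993
(530, 203) 0.0415 114.70894495422255
(515, 105) 0.0449 35.250221699357084
```

jog_arm(
  increments=[
    {"dx":0,"dy":0,"dz":0,"wx":0,"wy":0,"wz":1,"hand":0},
    {"dx":0,"dy":0,"dz":0,"wx":0,"wy":0,"wz":0,"hand":0},
    {"dx":0,"dy":0,"dz":0,"wx":0,"wy":0,"wz":0,"hand":0},
  ],
)

```text
time_s: 12.18
tcp_pos: [0.5611, 0.0532, 0.1661]
tool_rot: [-0.175, 0.985, -0.0, 0.002]
contact_force: [0.2, 3.7, 13.3]
finger_gap: 0.126
```

```bash
python3 look.py 9; python3 - <<'E'
from h import *
p=np.load('side9.npz')['p'];p0=np.load('side0.npz')['p']
for r in((slice(205,250),slice(215,250)),(slice(200,222),slice(254,272)),(slice(160,206),slice(222,256))):
    print(np.abs(p[r].astype(int)-p0[r]).mean())
c=cv2.resize(p[120:280,140:340,::-1],None,fx=3.7,fy=3.7,interpolation=cv2.INTER_CUBIC);cv2.imwrite('pics/c9b.png',c)
E
```

```text
t 12.175 tcp [0.5611 0.0532 0.1661] jawyaw 110.17 tilt z [ 4.4e-03  6.0e-04 -1.0e+00] q6 -28.1
need dxyz cm [ 0.17  0.05 -0.02] wz -72.83 F [ 0.2  3.7 13.3] M [ 0.8  -0.11  0.1 ] gap 0.126 eff [-2.100e+00 -4.241e+01  4.318e+01 -2.000e-02 -1.160e+00  1.600e-01]
3.70010582010582
3.4974747474747474
3.73231031543052
```

View pics/c9b.png

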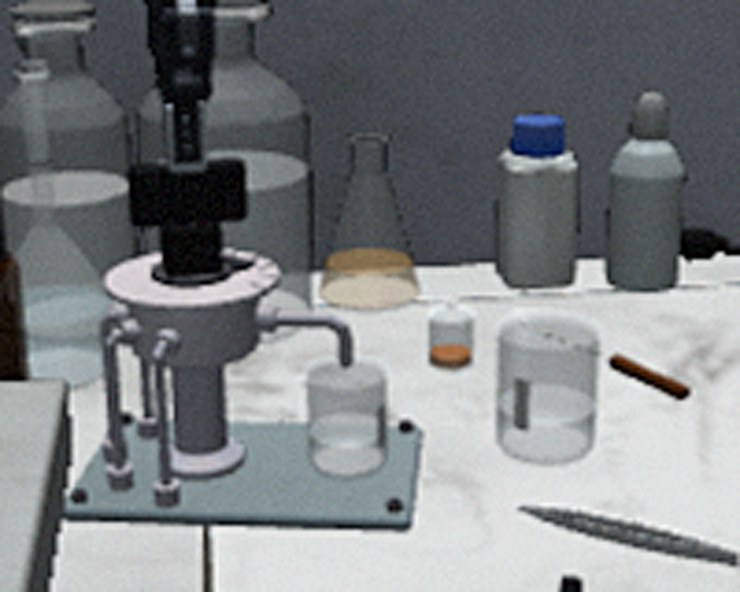

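The handle is home and the pointer is at the third mark (crop ~(255,265)). The beaker (345,420), weighing bottle (450,340) and flask (370,230) haven't moved, so I'm handing in.

```bash
python3 -c "
from workcell import *
print(close_job())"
```

```text
the job is handed in; nothing more can be done
None
```

I fitted the larger black key handle on the spindle, pushed it fully home, turned it clockwise through two stops to the third, and handed in at about 12 s while still gripping it there. The program gave no verdict.

- **Home:** the handle came up hard at the expected height (TCP z 0.1661 m, almost no give under more push). It was held with about 13 N down and was upright within about 0.005 rad.
- **Third stop:** the jaws had turned 72.8° from shut, which is about 67° at the spindle after the stated 0.1 rad lead (the third stop is 67.5°). One degree before that, the pointer read about 66.5° in the side view. That reading assumes the pointer tip is 132 mm up; assuming 129 to 134 mm gives 53 to 77°. The turn angle and the mark it stood at in the picture are therefore the firmer evidence. I did not feel clear clicks in the torque readings, so I counted the stops by angle and by the marks.
- **Grip:** the opening held steady at 0.12 to 0.13. That is about 10.5 mm if the scale is linear, a little under the bar's 14 mm, but the lift and the turn showed a firm hold.
- **Glassware:** the beaker, weighing bottle and flask looked the same as in the first side picture, apart from image noise.
- **Measurements that disagreed:** the spindle's x position differed by up to 2 mm between the two cameras. I aimed in between and the taper took it up without measurable force.

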